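# Turn the reversed test bar round in the V-rack

## Robot

A 6-joint arm with a two-finger parallel gripper is mounted at the origin on a cart in front of the work surface, level with it; the furniture and walls round the work are solid. World frame = base frame: x ahead of the robot, y to its left, z up, the work surface at z = 0. Lengths are in m, angles in rad, forces in N, time in s.
With the tool pointing down it reaches from about 0.375 to 0.75 m from the base axis. Payload 9 kg.
Tool frame: the origin (TCP) lies midway between the tips of the shut fingers; the grasp point (between the pads) lies 19 mm behind it (bot.hold_point_z is the distance from the TCP to the grasp point, in m); y points along the fingers, x is the direction in which the jaws open and shut, and the axes are right-handed (so a half turn about y gives the same grasp; the last joint's range is limited). The gripper opens to 85 mm and grips with 20 to 120 N. Pads are 22 mm wide; open, the fingers measure 114 mm over their backs; the gripper's body (76 mm by 85 mm) begins 54 mm behind the grasp point. The pads swing forward as they close: fully open they stand 13 mm farther back than shut.
Start: joints at [1.042, 0.104, 0.097, 1.564, 0, 1.353], TCP at [0.183, 0.571, 0.231] pointing down, gripper open.
Joint ranges: [-2.99, 2.99], [-0.84, 1.86], [-1.1, 1.16], [-1.84, 2.11], [-1.51, 1.56], [-3.14, 3.14]. Speed limits (rad/s): [2.22, 2.22, 2.57, 3.14, 3.14, 3.14].

## Interface

Orientations are given as a unit quaternion [w, x, y, z].
In Python, from bench import bot gives the robot as it stands. The module is installed in compiled form; this text tells all that it offers. Calls block until the motion is done:
- bot.reach(position, orientation): joint-space move of the TCP to a pose.
- bot.move_l(position, rotation=None, v=0.15): straight line of the TCP; rotation=None keeps the orientation; v is the mean speed in m/s.
- bot.movej(angles): joint-space move.
- bot.set_gripper(opening): finger opening in m; the grip force is fixed at half the most; returns when the fingers have stopped.
- bot.wait(seconds).
- bot.ik(position, orientation): joint angles nearest the present ones, or None.
- bot.grab_frame(name): name is "scene" or "side" or "wrist"; returns the picture (384x512x3 uint8, red, green, blue); there is no depth.
- bot.camera_model(name): a dict with "fx", "fy", "cx", "cy" (pixels), "R" (3x3) and "t" (3): a world point X has camera coordinates R X + t. Camera axes: x right, y down, z forward; pixel columns grow to the right and rows downward; lengths in m; the calibration is good to about 2 mm. A picture is of the moment at which its call begins: read the wrist's pose just before it. camera_model takes no time and is no camera call; for the wrist camera it gives the pose at the moment of the call.
A pose or a line that the arm cannot do raises bot.MotionError and nothing moves.
- bot.sign_off(): hands the job in, once; it reports no verdict.
Readings, each from a call of its own:
- bot.get_time_s(): time.
- bot.get_q(): joint angles.
- bot.get_dq(): joint speeds.
- bot.get_joint_torque(): joint torques, N m.
- bot.get_ee_pos(): TCP position.
- bot.get_tool_rot(): TCP orientation.
- bot.get_contact_force(): force on the tool from outside, world axes, zero at the start.
- bot.get_moment(): the same for the moment, N m.
- bot.get_grip_width(): finger opening in m.
Only numpy, scipy, OpenCV 4.12 (cv2) and the standard library are available. Lean on these libraries where they do the work, as an engineer would, in place of code of your own. Each camera call takes 0.05 s, during which the arm holds its last target.

## Task

Three steel test bars lie in the grooves of the V-rack, and one has been put in the wrong way round: its collar is at the opposite end from the collars of the other two. Lift that bar out of its groove, turn it end for end and set it back down in the same groove so that all three collars are at the same end. Do not drop it, and leave the other two bars where they are.

Things in the scene. Friction and masses are not known exactly. Their poses are not given: they have to be found in the camera images.
- turn_bar_center (a point): The bar that lies the wrong way round: steel bar, 25 mm in diameter, 120 mm long, 0.4 kg, with a collar 38 mm in diameter and 8 mm thick at one end, lying level in a groove. Point: middle of its length, on its axis; x runs along the bar to the collar end. Its middle 60 mm, between the rails, is free to grasp. At the start its collar is at the rack's far side.
- bar_b_center (a point): A bar that lies correctly (collar at the rack's near side): steel bar, 25 mm in diameter, 120 mm long, 0.4 kg, with a collar 38 mm in diameter and 8 mm thick at one end, lying level in a groove. Point: middle of its length, on its axis; x runs along the bar to the collar end. Its middle 60 mm, between the rails, is free to grasp. 
- bar_c_center (a point): The other bar that lies correctly: steel bar, 25 mm in diameter, 120 mm long, 0.4 kg, with a collar 38 mm in diameter and 8 mm thick at one end, lying level in a groove. Point: middle of its length, on its axis; x runs along the bar to the collar end. Its middle 60 mm, between the rails, is free to grasp. 
- rack_front (a point): Fixed grey V-rack, base 100 x 240 x 8 mm. Point: middle of its near long edge, on the bench; x to the far side, along the grooves; z up. Two rails of bent sheet at x = 14 and 86 mm, 12 thick, 54 high, 60 apart, have V grooves at y = -80, 0, 80 mm, 48 wide at the mouth, 45 degree faces. A bar at home: axis 48 mm above the bench, middle near x = 50 mm. Which bar lies where varies.

How it is judged:
By the outcome, as a careful person would: the job done as asked, in the order asked, and still so for the second after the job is handed in, with the robot touching nothing.
It also fails if it takes over 51 s, if anything falls off the work surface, if the arm or the gripper's body presses on something with over 40 N, if the wrist force passes 120 N, or if a joint passes its speed limit or range.

## Working session

There is one attempt and no reset: what is moved stays moved. The work goes in short steps, each a Python script; the robot and the scene stay as the last script left them, time stands still between calls to the robot, and variables do not carry over. Pictures are saved under pics/ and viewed, and the job is handed in when it is done.

```bash
mkdir -p pics; python3 - <<'E'
from bench import bot
import cv2, numpy as np
print(bot.get_time_s())
for n in ["scene","side","wrist"]:
    m=bot.camera_model(n); f=bot.grab_frame(n)
    cv2.imwrite(f"pics/{n}0.png",f[:,:,::-1])
    print(n,{k:np.round(v,4).tolist() for k,v in m.items()})
print(bot.get_time_s(),bot.get_ee_pos(),bot.get_tool_rot(),bot.get_grip_width(),bot.hold_point_z)
E
```

```text
0.0
scene {'fx': 382.7514, 'fy': 382.7514, 'cx': 259.2268, 'cy': 196.4114, 'R': [[0.8834, -0.4682, -0.0188], [-0.2862, -0.5074, -0.8128], [0.371, 0.7234, -0.5822]], 't': [-0.5062, 0.144, 0.759]}
side {'fx': 383.2572, 'fy': 383.2572, 'cx': 256.6828, 'cy': 194.9303, 'R': [[-0.9904, -0.1376, 0.0108], [-0.0858, 0.5524, -0.8292], [0.1082, -0.8222, -0.5589]], 't': [0.5124, 0.1564, 0.7474]}
wrist {'fx': 306.844, 'fy': 306.844, 'cx': 253.0354, 'cy': 189.0051, 'R': [[0.3067, 0.9518, -0.0003], [0.9119, -0.2937, 0.2866], [0.2727, -0.0882, -0.9581]], 't': [-0.5993, -0.0368, 0.378]}
0.15 [0.18336605 0.57102391 0.23068994] [-0.57120628  0.57152931  0.41624865 -0.4169109 ] 0.08547621987909311 0.0187
```

View pics/scene0.png

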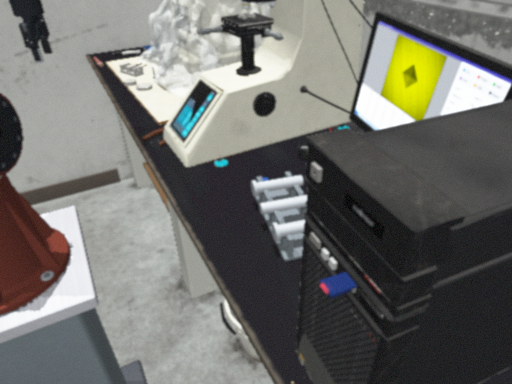

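View pics/side0.png

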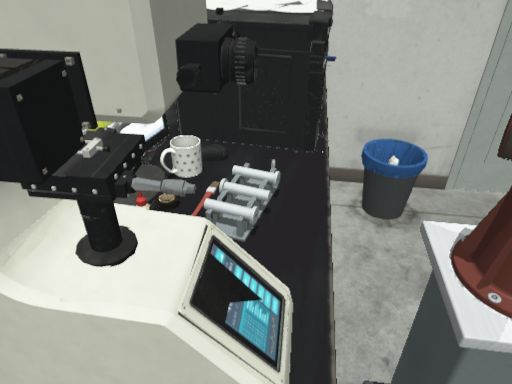

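View pics/wrist0.png

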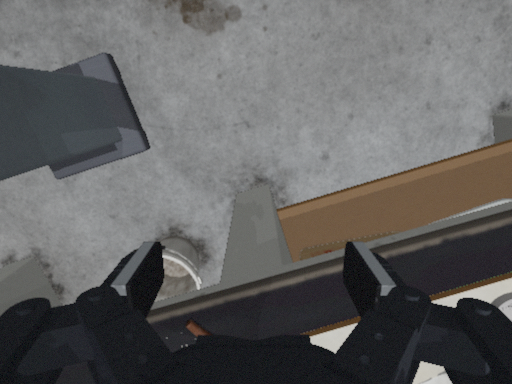

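The scene view shows the rack around (280,215), between the tower and the microscope. The side view shows it around (240,205). The wrist view shows only the floor. I'll enlarge the rack next.

```bash
python3 - <<'E'
import cv2
a=cv2.imread("pics/scene0.png")[165:270,235:320]; b=cv2.imread("pics/side0.png")[150:250,185:295]
cv2.imwrite("pics/sc_z.png",cv2.resize(a,None,fx=5.6,fy=5.6,interpolation=2)); cv2.imwrite("pics/sd_z.png",cv2.resize(b,None,fx=6,fy=6,interpolation=2))
E
```

```text
(no output)
```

View pics/sc_z.png

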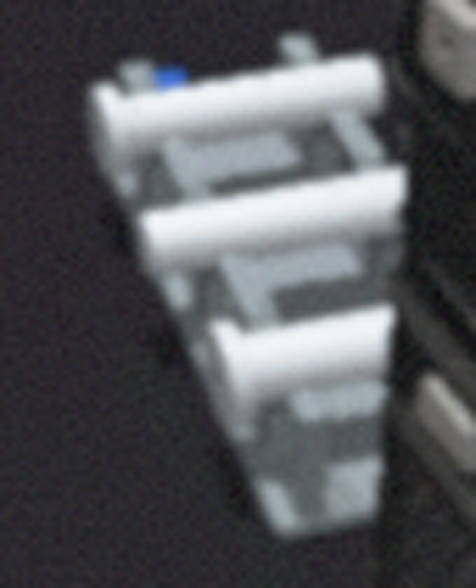

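View pics/sd_z.png

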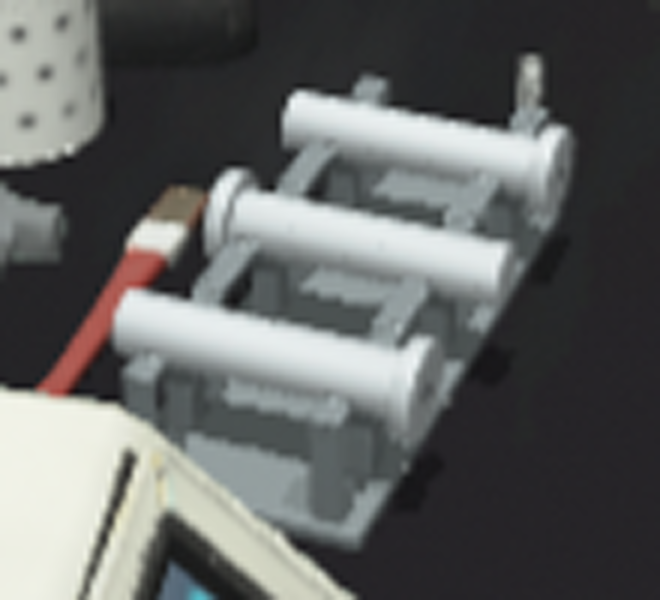

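Both zooms show the outer bars with collars on the robot's side and the middle bar with its collar on the far side. So the middle bar is the one to turn. Next I measure it.

```bash
cat > h.py <<'E'
import cv2, numpy as np
from bench import bot
def ray(m,uv):
    d=np.linalg.inv(np.array(m["R"]))@np.array([(uv[0]-m["cx"])/m["fx"],(uv[1]-m["cy"])/m["fy"],1.])
    return -np.array(m["R"]).T@np.array(m["t"]),d/np.linalg.norm(d)
def plane(m,uv,z):
    o,d=ray(m,uv); return o+d*(z-o[2])/d[2]
def proj(m,X):
    c=np.array(m["R"])@np.array(X)+np.array(m["t"]); return m["fx"]*c[0]/c[2]+m["cx"], m["fy"]*c[1]/c[2]+m["cy"]
E
python3 - <<'E'
from h import *
for n,box in [("scene",(165,270,235,307)),("side",(150,250,185,295))]:
    m=bot.camera_model(n); im=cv2.imread(f"pics/{n}0.png"); g=im.min(2)
    r0,r1,c0,c1=box; s=np.zeros_like(g); s[r0:r1,c0:c1]=g[r0:r1,c0:c1]
    for th in (185,):
        k,l,st,ce=cv2.connectedComponentsWithStats((s>th).astype(np.uint8))
        for i in range(1,k):
            if st[i,4]<60: continue
            pts=np.argwhere(l==i)[:,::-1].astype(float); c=pts.mean(0); u=np.linalg.svd(pts-c,full_matrices=False)[2][0]
            if u[0]<0:u=-u
            t=(pts-c)@u; a=c+u*(t.min()-.5); b=c+u*(t.max()+.5)
            A,B=plane(m,a,.052),plane(m,b,.052)
            print(n,st[i],np.round([a,b],1).tolist(),np.round(A,4),np.round(B,4),"L",np.linalg.norm(A-B).round(4),"yaw",np.degrees(np.arctan2(*(B-A)[1::-1])).round(2))
    vis=cv2.resize(im[r0:r1,c0:c1],None,fx=5,fy=5,interpolation=0); mk=cv2.resize((s>185)[r0:r1,c0:c1].astype(np.uint8)*255,None,fx=5,fy=5,interpolation=0)
    cv2.imwrite(f"pics/{n}_m.png",mk)
E
```

```text
scene [253 176  49  13 300] [[252.8, 185.4], [301.8, 178.0]] [ 0.5315 -0.0486  0.052 ] [ 0.6474 -0.0784  0.052 ] L 0.1197 yaw -14.42
scene [261 196  46  14 315] [[260.5, 206.2], [306.9, 198.1]] [ 0.5093 -0.1283  0.052 ] [ 0.6125 -0.1523  0.052 ] L 0.106 yaw -13.13
scene [274 220  31  14 238] [[273.9, 228.6], [304.9, 223.4]] [ 0.4977 -0.2067  0.052 ] [ 0.5604 -0.2235  0.052 ] L 0.0648 yaw -14.96
side [233 166  45  14 253] [[232.4, 167.6], [277.1, 176.2]] [ 0.6134 -0.2363  0.052 ] [ 0.4965 -0.2119  0.052 ] L 0.1195 yaw 168.2
side [224 182  45  15 276] [[223.3, 183.9], [268.3, 193.8]] [ 0.6201 -0.1566  0.052 ] [ 0.509  -0.1309  0.052 ] L 0.114 yaw 166.95
side [204 198  52  19 359] [[203.7, 201.1], [254.5, 212.4]] [ 0.6482 -0.0798  0.052 ] [ 0.5302 -0.055   0.052 ] L 0.1206 yaw 168.11
side [185 215  28  35 730] [[195.3, 249.8], [196.4, 214.8]] [0.6235 0.0786 0.052 ] [ 0.6506 -0.0278  0.052 ] L 0.1098 yaw -75.7
side [212 229  26  21 132] [[211.8, 229.4], [236.5, 250.4]] [0.6071 0.0149 0.052 ] [0.5468 0.0686 0.052 ] L 0.0808 yaw 138.31
```

```bash
python3 -c "
import cv2,numpy as np
a=cv2.imread('pics/scene_m.png');b=cv2.imread('pics/side_m.png')
h=max(a.shape[0],b.shape[0]);P=lambda x:cv2.copyMakeBorder(x,0,h-x.shape[0],0,4,0,value=(90,0,0))
o=np.hstack([P(a),P(b)]);o=cv2.resize(o,None,fx=.8,fy=.8);cv2.imwrite('pics/masks.png',o);print(o.shape)"
```

```text
(420, 734, 3)
```

View pics/masks.png

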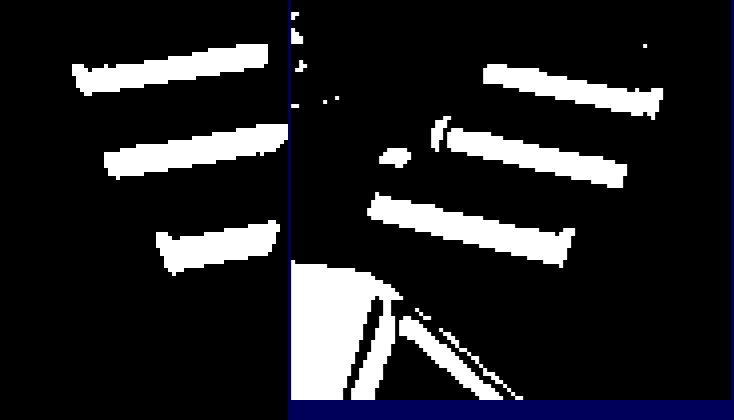

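The masks isolate all three bars. In the side mask the middle bar's collar shows as the detached sliver on the far end. Before moving I'll locate the obstacles.

```bash
python3 - <<'E'
from h import *
S=bot.camera_model("scene"); D=bot.camera_model("side")
print("cams",-np.array(S["R"]).T@S["t"],-np.array(D["R"]).T@D["t"])
for nm,m,uv in [("scope base nearL S",S,(187,165)),("scope base right S",S,(305,137)),("cyan",S,(221,163)),("bench edge S",S,(160,190)),("edge S2",S,(240,320)),
  ("tower bottom near D",D,(327,150)),("tower bottom left D",D,(180,143)),("mug D",D,(188,177)),("scope base R corner D",D,(290,360)),("edge D",D,(331,200)),("edge D2",D,(333,350)),
  ("tower S bottom",S,(300,360))]:
    print(nm,np.round(plane(m,uv,0)[:2],3))
# tower top near-left corner in side: two-view
def tri(a,b):
    o1,d1=ray(S,a);o2,d2=ray(D,b);t=np.linalg.lstsq(np.c_[d1,-d2],o2-o1,rcond=None)[0];p,q=o1+t[0]*d1,o2+t[1]*d2
    return np.round((p+q)/2,3),np.linalg.norm(p-q).round(3)
print("tower top near corner",tri((309,146),(331,12)))
print("scope screen lower near corner",tri((176,135),(280,360)), "screen top-left",tri((196,82),(288,300)),"screen top-right",tri((222,92),(212,238)))
print("scope stage",tri((246,20),(82,150)),"pillar base",tri((248,72),(108,250)))
for z in (0,.1,.2,.3,.4): print(z,np.round(plane(S,(309,146),z)[:2],3),np.round(plane(D,(331,12),z)[:2],3),np.round(plane(D,(208,225),z)[:2],3),np.round(plane(S,(330,125),z)[:2],3))
E
```

```text
cams [ 0.20681658 -0.71303493  0.54944094] [0.44007616 0.59861135 0.54193298]
scope base nearL S [0.451 0.203]
scope base right S [0.831 0.182]
cyan [0.539 0.165]
bench edge S [0.35  0.119]
edge S2 [ 0.359 -0.333]
tower bottom near D [ 0.365 -0.477]
tower bottom left D [ 0.824 -0.452]
mug D [ 0.741 -0.256]
scope base R corner D [0.431 0.246]
edge D [ 0.359 -0.205]
edge D2 [0.365 0.218]
tower S bottom [ 0.409 -0.444]
tower top near corner (array([ 0.395, -0.458,  0.385]), np.float64(0.011))
scope screen lower near corner (array([0.45 , 0.284, 0.057]), np.float64(0.008)) screen top-left (array([0.484, 0.278, 0.194]), np.float64(0.089)) screen top-right (array([0.563, 0.192, 0.189]), np.float64(0.014))
scope stage (array([0.677, 0.254, 0.345]), np.float64(0.004)) pillar base (array([0.678, 0.259, 0.207]), np.float64(0.003))
0 [0.809 0.126] [ 0.295 -3.145] [ 0.637 -0.061] [0.951 0.213]
0.1 [ 0.699 -0.027] [ 0.322 -2.454] [0.601 0.061] [0.815 0.044]
0.2 [ 0.59  -0.179] [ 0.349 -1.764] [0.564 0.182] [ 0.68  -0.124]
0.3 [ 0.48  -0.332] [ 0.376 -1.073] [0.528 0.304] [ 0.545 -0.293]
0.4 [ 0.371 -0.485] [ 0.402 -0.382] [0.492 0.426] [ 0.409 -0.461]
```

```bash
python3 -c "
import cv2
a=cv2.imread('pics/scene0.png')[0:230,120:400];cv2.imwrite('pics/sc_z2.png',cv2.resize(a,None,fx=2.6,fy=2.6,interpolation=2))
a=cv2.imread('pics/side0.png')[0:300,0:345];cv2.imwrite('pics/sd_z2.png',cv2.resize(a,None,fx=2,fy=2,interpolation=2))"
```

```text
(no output)
```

View pics/sc_z2.png

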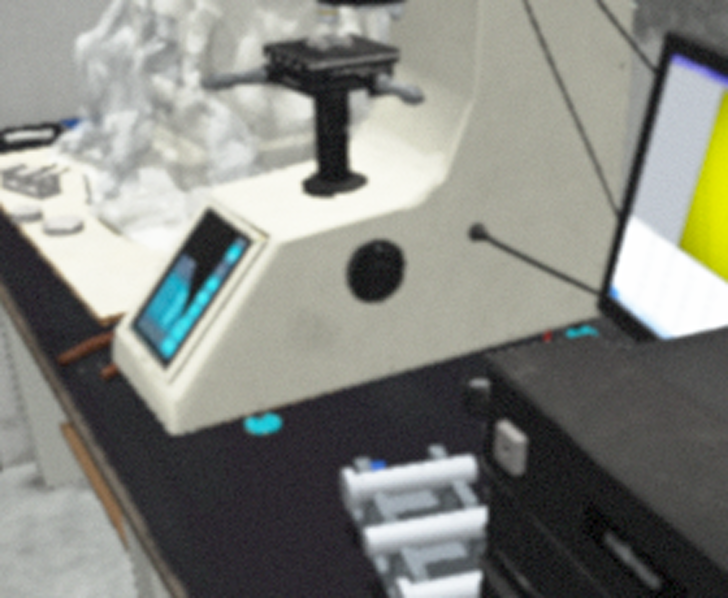

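View pics/sd_z2.png

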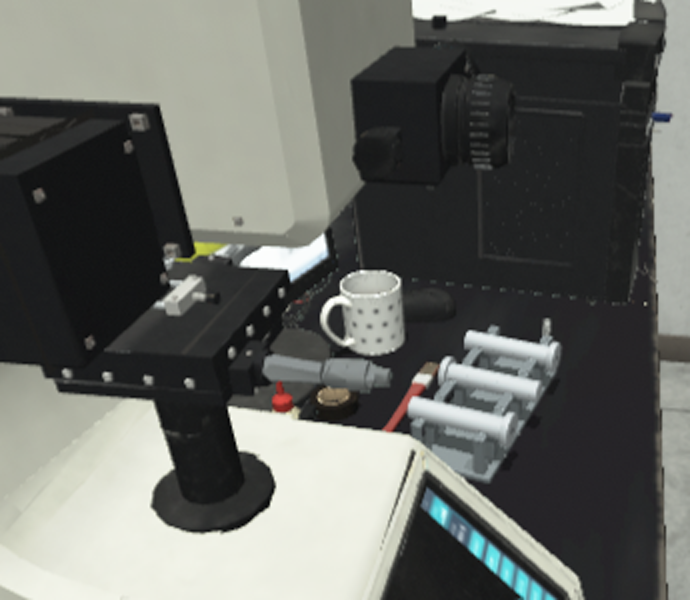

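The scope base's robot-side face is at y≈0.19 and its stage is about 0.35 high. The tower front is at y≈-0.45. A dark camera with a lens, at side pixel (215,58), hangs somewhere along the ray, so I need to bound where it is.

```bash
python3 - <<'E'
from h import *
S=bot.camera_model("scene"); D=bot.camera_model("side")
for uv in [(183,60),(250,60),(205,90)]:
    o,d=ray(D,uv)
    for y in (.4,.3,.2,.1,0,-.1,-.2,-.3,-.45):
        X=o+d*(y-o[1])/d[1]; print(uv,y,np.round(X,3),np.round(proj(S,X),0))
print(bot.ik([.565,-.144,.3],bot.get_tool_rot()))
E
```

```text
(183, 60) 0.4 [0.506 0.4   0.488] [156. -45.]
(183, 60) 0.3 [0.539 0.3   0.461] [184. -30.]
(183, 60) 0.2 [0.572 0.2   0.434] [214. -14.]
(183, 60) 0.1 [0.606 0.1   0.406] [247.   5.]
(183, 60) 0 [0.639 0.    0.379] [284.  25.]
(183, 60) -0.1 [ 0.672 -0.1    0.352] [326.  48.]
(183, 60) -0.2 [ 0.705 -0.2    0.325] [373.  74.]
(183, 60) -0.3 [ 0.738 -0.3    0.298] [427. 103.]
(183, 60) -0.45 [ 0.788 -0.45   0.257] [522. 155.]
(250, 60) 0.4 [0.471 0.4   0.49 ] [142. -45.]
(250, 60) 0.3 [0.486 0.3   0.463] [162. -30.]
(250, 60) 0.2 [0.501 0.2   0.437] [184. -13.]
(250, 60) 0.1 [0.517 0.1   0.411] [208.   7.]
(250, 60) 0 [0.532 0.    0.384] [236.  29.]
(250, 60) -0.1 [ 0.547 -0.1    0.358] [269.  54.]
(250, 60) -0.2 [ 0.563 -0.2    0.332] [307.  84.]
(250, 60) -0.3 [ 0.578 -0.3    0.305] [351. 119.]
(250, 60) -0.45 [ 0.601 -0.45   0.266] [435. 184.]
(205, 90) 0.4 [0.495 0.4   0.473] [153. -37.]
(205, 90) 0.3 [0.523 0.3   0.438] [179. -18.]
(205, 90) 0.2 [0.551 0.2   0.403] [206.   3.]
(205, 90) 0.1 [0.579 0.1   0.368] [237.  26.]
(205, 90) 0 [0.606 0.    0.333] [270.  51.]
(205, 90) -0.1 [ 0.634 -0.1    0.298] [308.  79.]
(205, 90) -0.2 [ 0.662 -0.2    0.263] [350. 111.]
(205, 90) -0.3 [ 0.69  -0.3    0.228] [397. 147.]
(205, 90) -0.45 [ 0.731 -0.45   0.176] [480. 209.]
[-4.73145604e-01  8.06780019e-02  1.98130625e-01  1.68826338e+00
 -1.04193565e-03 -1.62319782e-01]
```

The scene view doesn't show that camera, so it must be up at y≥0.2 on the scope head. I'll retract to r≈0.4, swing across clear of the scope, then reach out over the rack.

```bash
cat >> h.py <<'E'
from scipy.spatial.transform import Rotation as Ro
def quat(jaw):  # tool y down, x = jaw direction angle (rad)
    x=np.array([np.cos(jaw),np.sin(jaw),0]); y=np.array([0,0,-1.]); z=np.cross(x,y)
    q=Ro.from_matrix(np.c_[x,y,z]).as_quat(); return [q[3],q[0],q[1],q[2]]
E
python3 - <<'E'
from h import *
q=bot.get_tool_rot(); print(Ro.from_quat([q[1],q[2],q[3],q[0]]).as_matrix().round(3))
psi=np.radians(-12.7)
for s in (1,-1):
    for p in [(.565,-.144,.26),(.565,-.144,.13),(.565,-.144,.03),(.24,.32,.30),(.4,-.1,.30)]:
        r=bot.ik(p,quat(psi+s*np.pi/2)); print(s,p,None if r is None else np.round(r,3))
print(np.round(bot.ik([.21,.345,.3],q),3))
E
```

```text
[[ 0.306 -0.    -0.952]
 [ 0.952 -0.001  0.306]
 [-0.001 -1.     0.   ]]
1 (0.565, -0.144, 0.26) [-0.474  0.061  0.104  1.614  0.    -0.252]
1 (0.565, -0.144, 0.13) [-0.474  0.058 -0.135  1.378  0.    -0.252]
1 (0.565, -0.144, 0.03) [-0.474  0.118 -0.257  1.196  0.    -0.252]
1 (0.24, 0.32, 0.3) [ 0.597 -0.476 -0.291  1.756  0.     0.819]
1 (0.4, -0.1, 0.3) [-0.565 -0.438 -0.263  1.745  0.    -0.343]
-1 (0.565, -0.144, 0.26) [-0.474  0.061  0.104  1.614  0.     2.89 ]
-1 (0.565, -0.144, 0.13) [-0.474  0.058 -0.135  1.378  0.     2.89 ]
-1 (0.565, -0.144, 0.03) [-0.474  0.118 -0.257  1.196  0.     2.89 ]
-1 (0.24, 0.32, 0.3) [ 0.597 -0.476 -0.291  1.756  0.    -2.323]
-1 (0.4, -0.1, 0.3) [-0.565 -0.438 -0.263  1.745  0.     2.799]
[ 0.698 -0.462 -0.281  1.753 -0.     1.008]
```

```bash
python3 - <<'E'
from h import *
psi=np.radians(-12.7); t0=bot.get_time_s()
bot.movej([1.042,-.47,-.285,1.755,0,1.353]); print(bot.get_time_s(),bot.get_ee_pos().round(3))
bot.movej([-.474,-.45,-.27,1.75,0,-.252]); print(bot.get_time_s(),bot.get_ee_pos().round(3))
bot.reach([.555,-.143,.27],quat(psi+np.pi/2)); print(bot.get_time_s(),bot.get_ee_pos().round(3),bot.get_contact_force())
m=bot.camera_model("wrist"); f=bot.grab_frame("wrist"); cv2.imwrite("pics/w1.png",f[:,:,::-1])
import pickle; pickle.dump(m,open("w1.pkl","wb"))
E
```

```text
1.025 [0.08  0.394 0.301]
3.0333 [ 0.404 -0.061  0.301]
3.7667 [ 0.555 -0.142  0.27 ] [-0.0331724   0.59639304 -0.37080976]
```

View pics/w1.png

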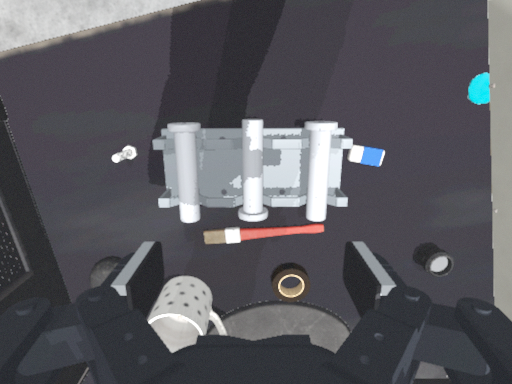

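The wrist view shows the middle bar from (253,120) to (253,218) with its collar at the bottom (far) end. The outer bars have their collars at the top (near) end. Mug, brush and ring lie beyond the rack. Next I refine the bar pose.

```bash
python3 - <<'E'
from h import *
import pickle; m=pickle.load(open("w1.pkl","rb")); im=cv2.imread("pics/w1.png"); g=cv2.cvtColor(im,cv2.COLOR_BGR2GRAY)
z=cv2.resize(im[105:240,150:360],None,fx=3.8,fy=3.8,interpolation=2); cv2.imwrite("pics/w1z.png",z)
for c0,c1 in [(172,206),(236,272),(300,336)]:
    ax=[]
    for r in range(140,202,3):
        row=g[r,c0:c1].astype(float); d=np.diff(cv2.GaussianBlur(row[None],(3,1),0)[0])
        l=c0+np.argmax(d)+.5; rr=c0+np.argmin(d)+.5
        ax.append((r,l,rr))
    ax=np.array(ax); w=ax[:,2]-ax[:,1]; k=abs(w-np.median(w))<2
    p=np.polyfit(ax[k,0],(ax[k,1]+ax[k,2])/2,1); print("n",k.sum(),"w",np.median(w))
    A=plane(m,(np.polyval(p,140),140),.048);B=plane(m,(np.polyval(p,200),200),.048)
    print(np.round(A,4),np.round(B,4),"yaw",np.degrees(np.arctan2(B[1]-A[1],B[0]-A[0])).round(2))
    cc=int(np.polyval(p,170)); print("col profile",cc,"near",g[112:130,cc].tolist(),"far",g[205:228,cc].tolist())
E
```

```text
n 13 w 18.0
[ 0.5134 -0.2155  0.048 ] [ 0.5862 -0.2328  0.048 ] yaw -13.33
col profile 186 near [56, 57, 55, 56, 59, 55, 53, 60, 56, 57, 123, 157, 178, 208, 219, 219, 215, 212] far [255, 255, 255, 255, 255, 255, 255, 255, 255, 255, 255, 255, 255, 255, 255, 255, 255, 224, 95, 76, 74, 73, 72]
n 3 w 13.0
[ 0.5317 -0.1346  0.048 ] [ 0.606  -0.1448  0.048 ] yaw -7.81
col profile 257 near [66, 65, 68, 69, 69, 58, 86, 137, 226, 255, 255, 255, 255, 255, 255, 255, 255, 255] far [248, 248, 248, 247, 248, 247, 247, 228, 184, 169, 230, 254, 254, 254, 254, 234, 166, 65, 68, 66, 66, 68, 65]
n 15 w 18.0
[ 0.5486 -0.0597  0.048 ] [ 0.6216 -0.0758  0.048 ] yaw -12.4
col profile 318 near [69, 72, 68, 73, 72, 75, 74, 65, 86, 126, 146, 213, 246, 250, 252, 251, 251, 251] far [255, 255, 255, 255, 255, 255, 255, 255, 255, 255, 255, 255, 255, 255, 255, 255, 200, 63, 66, 111, 154, 175, 176]
```

View pics/w1z.png

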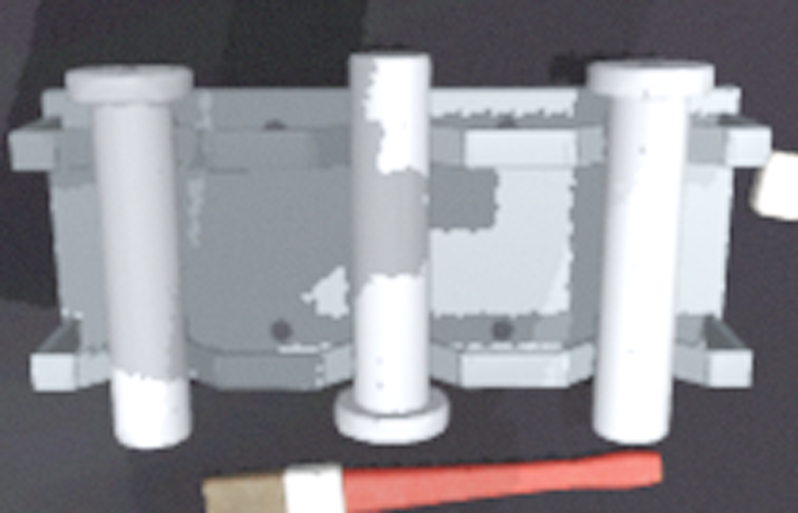

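```bash
python3 - <<'E'
from h import *
import pickle; m=pickle.load(open("w1.pkl","rb"))
print("cam",(-np.array(m["R"]).T@m["t"]).round(3))
P=lambda c,r:(150+(c-1.4)/3.8,105+(r-1.4)/3.8)
A=plane(m,P(390,130),.048);B=plane(m,P(392,390),.048);print(A.round(4),B.round(4),"yaw",np.degrees(np.arctan2(B[1]-A[1],B[0]-A[0])).round(2))
N=plane(m,P(390,54),.036);F=plane(m,P(392,443),.067);print("near end",N.round(4),"far collar",F.round(4),"L",np.linalg.norm((F-N)[:2]).round(4),"mid",((N+F)/2).round(4))
# outer bars mids
for nm,n,f,z0,z1 in [("R",(129,66),(152,447),.067,.0605),("L",(651,60),(631,442),.067,.0605)]:
    a=plane(m,P(*n),z0);b=plane(m,P(*f),z1);print(nm,a.round(4),b.round(4),"mid",((a+b)/2).round(4),np.linalg.norm(a-b).round(4),"yaw",np.degrees(np.arctan2(b[1]-a[1],b[0]-a[0])).round(2))
# rack screws/base edges z=.008 : corners
for c in [(40,90),(738,90),(72,372),(725,372)]: print("base?",plane(m,P(*c),.008).round(4))
# rail top ends z=.054
for c in [(12,130),(10,168),(770,127),(770,165),(32,350),(32,388),(750,347),(750,385)]: print("rail",plane(m,P(*c),.054).round(4))
E
```

```text
cam [ 0.484 -0.127  0.412]
[ 0.5296 -0.1375  0.048 ] [ 0.6135 -0.1558  0.048 ] yaw -12.29
near end [ 0.5079 -0.1326  0.036 ] far collar [ 0.6242 -0.1582  0.067 ] L 0.1191 mid [ 0.566  -0.1454  0.0515]
R [ 0.4926 -0.2066  0.067 ] [ 0.611  -0.2352  0.0605] mid [ 0.5518 -0.2209  0.0638] 0.122 yaw -13.55
L [ 0.5242 -0.0588  0.067 ] [ 0.6436 -0.083   0.0605] mid [ 0.5839 -0.0709  0.0638] 0.122 yaw -11.47
base? [ 0.4951 -0.2522  0.008 ]
base? [ 0.5475 -0.0197  0.008 ]
base? [ 0.595  -0.2717  0.008 ]
base? [ 0.6477 -0.0384  0.008 ]
rail [ 0.5035 -0.2499  0.054 ]
rail [ 0.5145 -0.2541  0.054 ]
rail [ 0.5535 -0.0239  0.054 ]
rail [ 0.5651 -0.0254  0.054 ]
rail [ 0.5724 -0.2656  0.054 ]
rail [ 0.5848 -0.2696  0.054 ]
rail [ 0.6224 -0.0394  0.054 ]
rail [ 0.6353 -0.0411  0.054 ]
```

Bar middle is about (0.566,-0.145) at yaw -12.6°, and the rack centre is about (0.568,-0.146). I'll descend partway and recheck alignment.

```bash
python3 - <<'E'
from h import *
psi=np.radians(-12.6)
bot.reach([.567,-.1457,.13],quat(psi+np.pi/2)); bot.wait(.3)
print(bot.get_time_s(),bot.get_ee_pos().round(4),bot.get_contact_force())
m=bot.camera_model("wrist"); f=bot.grab_frame("wrist"); cv2.imwrite("pics/w2.png",f[:,:,::-1])
import pickle; pickle.dump(m,open("w2.pkl","wb"))
c=[proj(m,[.567-np.cos(psi)*a,-.1457-np.sin(psi)*a,.048]) for a in (-.06,0,.05)];print(np.round(c,1))
s=bot.grab_frame("side"); cv2.imwrite("pics/s2.png",s[:,:,::-1])
E
```

```text
4.7333 [ 0.5678 -0.1462  0.1318] [-0.63537293  0.36068355 -0.49499969]
[[253.8 262.8]
 [253.8 193.8]
 [253.8 128. ]]
```

View pics/w2.png

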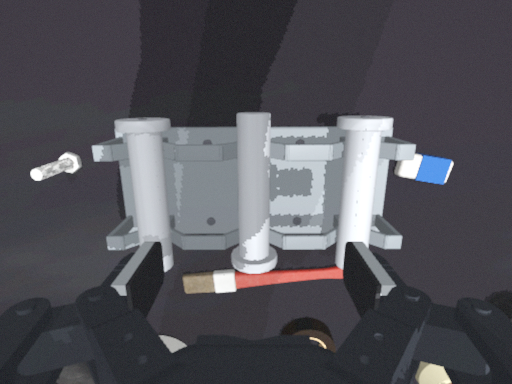

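View pics/s2.png

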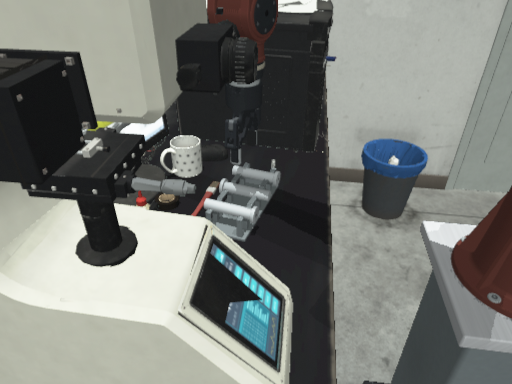

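The wrist view confirms alignment. The bar's axis is at column 254 against a predicted 253.8, and the pads are symmetric about 253.5. In the side view the lens occludes the arm, so the lens is nearer that camera and well clear. Next is the descent and grasp.

```bash
python3 - <<'E'
from h import *
psi=np.radians(-12.6); q=quat(psi+np.pi/2)
bot.move_l([.5665,-.1455,.060],q,v=.1); bot.move_l([.5665,-.1455,.029],q,v=.05)
print(bot.get_time_s(),bot.get_ee_pos().round(4),bot.get_contact_force().round(2))
bot.set_gripper(0.0); bot.wait(.2)
print(bot.get_time_s(),bot.get_ee_pos().round(4),bot.get_contact_force().round(2),bot.get_grip_width(),bot.get_moment().round(2))
bot.move_l([.5665,-.1455,.050],q,v=.04); bot.wait(.2)
print(bot.get_time_s(),bot.get_ee_pos().round(4),bot.get_contact_force().round(2),bot.get_grip_width(),bot.get_moment().round(2))
for n in ("wrist","side"): cv2.imwrite(f"pics/{n}3.png",bot.grab_frame(n)[:,:,::-1])
E
```

```text
6.45 [ 0.5666 -0.1456  0.0291] [ 0.27  0.02 -0.37]
7.2417 [ 0.5666 -0.1456  0.0293] [-1.48 -0.51  5.29] 0.023159270192044525 [0.09 0.41 0.01]
8.1167 [ 0.5663 -0.1454  0.0497] [-0.85 -0.35 -4.29] 0.023453553937592506 [-0.05  0.03  0.02]
```

View pics/wrist3.png

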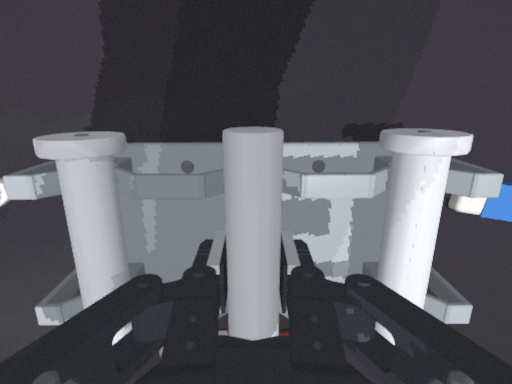

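View pics/side3.png

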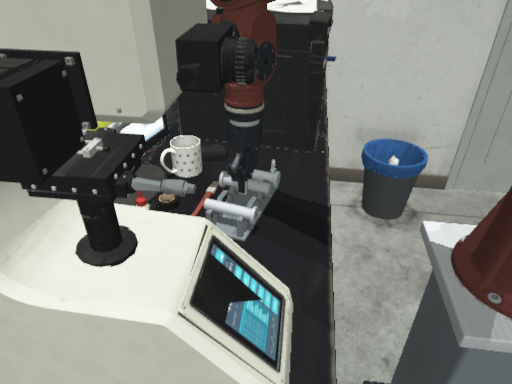

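The bar is held between the pads, axis at column 253, with a -4.3 N load that fits 0.4 kg. Both neighbours are undisturbed. Next I lift it and turn it.

```bash
python3 - <<'E'
from h import *
psi=np.radians(-12.6); q=quat(psi+np.pi/2); q2=quat(psi-np.pi/2)
bot.move_l([.5665,-.1455,.18],q,v=.12); print(bot.get_time_s(),bot.get_q().round(3))
t=bot.ik([.5675,-.1457,.18],q2); print(np.round(t,3))
j=np.array(bot.get_q())
for k in (1/3,2/3,1): 
    a=j+(np.array(t)-j)*k; bot.movej(a); 
bot.wait(.3)
print(bot.get_time_s(),bot.get_ee_pos().round(4),bot.get_contact_force().round(2),bot.get_grip_width(),bot.get_moment().round(2))
bot.move_l([.5675,-.1457,.07],q2,v=.1); bot.wait(.3)
print(bot.get_time_s(),bot.get_ee_pos().round(4),bot.get_contact_force().round(2),bot.get_grip_width())
import pickle; pickle.dump(bot.camera_model("wrist"),open("w4.pkl","wb"))
for n in ("wrist","side","scene"): cv2.imwrite(f"pics/{n}4.png",bot.grab_frame(n)[:,:,::-1])
E
python3 -c "
import cv2,numpy as np
a=cv2.imread('pics/scene4.png')[145:275,220:330];b=cv2.imread('pics/side4.png')[140:260,185:295]
o=np.hstack([cv2.resize(a,(400,473),interpolation=2),cv2.resize(b,(400,473),interpolation=2)]);cv2.imwrite('pics/z4.png',o)"
```

```text
9.45 [-0.475  0.054 -0.05   1.468 -0.    -0.255]
[-0.474  0.057 -0.045  1.469  0.     2.887]
12.7 [ 0.5675 -0.1457  0.18  ] [ 0.71 -0.16 -3.78] 0.023538729644527287 [-0.01  0.01 -0.01]
14.25 [ 0.5677 -0.1458  0.0703] [-0.44  0.59 -2.84] 0.02314611919460531
```

View pics/wrist4.png

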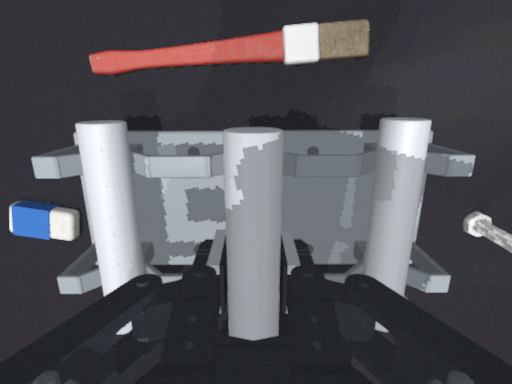

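View pics/z4.png

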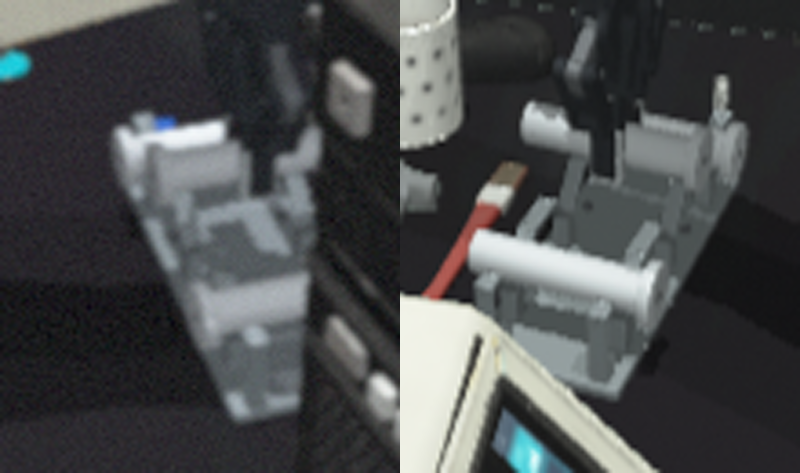

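The bar is held level at axis column 253. The groove centre is at about 254.5, judging from the rail ends, so the offset is under 1 mm. The collar now faces the near side in both fixed views, and I can lower it.

```bash
python3 - <<'E'
from h import *
psi=np.radians(-12.6); q2=quat(psi-np.pi/2)
bot.move_l([.5675,-.1457,.036],q2,v=.06)
f0=bot.get_contact_force(); print(f0.round(2))
for z in (.034,.0325,.0315,.0305,.0297,.029,.0285):
    bot.move_l([.5675,-.1457,z],q2,v=.02); f=bot.get_contact_force(); print(z,bot.get_ee_pos().round(4),f.round(2),bot.get_moment().round(2))
    if f[2]>6: break
print(bot.get_time_s(),bot.get_grip_width())
E
```

```text
[-0.99 -0.44 -3.81]
0.034 [ 0.5676 -0.1458  0.0342] [ 0.78  0.66 -4.74] [ 0.06 -0.04  0.01]
0.0325 [ 0.5674 -0.1457  0.0324] [-0.5   0.22 -3.54] [ 0.03 -0.05 -0.01]
0.0315 [ 0.5674 -0.1457  0.0314] [ 0.41 -0.19 -4.89] [-0.03 -0.02 -0.06]
0.0305 [ 0.5675 -0.1457  0.0304] [ 0.18  0.37 -3.35] [-0.04 -0.   -0.  ]
0.0297 [ 0.5675 -0.1457  0.0296] [ 0.23 -0.04 -3.53] [ 0.   -0.02  0.03]
0.029 [ 0.5676 -0.1458  0.0294] [-1.92  0.68  0.73] [0.06 0.32 0.04]
0.0285 [ 0.5677 -0.1458  0.0293] [-3.28  2.01  6.3 ] [ 0.21  0.78 -0.01]
16.8667 0.02321625750307541
```

The bar seated at TCP z = 0.0293, the same height as at the grasp, with the force changing from -4 to +6 N. Now I release it and retreat.

```bash
python3 - <<'E'
from h import *
psi=np.radians(-12.6); q2=quat(psi-np.pi/2)
bot.move_l([.5675,-.1457,.029],q2,v=.02)
bot.set_gripper(.04); bot.set_gripper(.08); bot.wait(.2)
print(bot.get_time_s(),bot.get_grip_width(),bot.get_contact_force().round(2))
bot.move_l([.5675,-.1457,.06],q2,v=.05); bot.move_l([.5675,-.1457,.25],q2,v=.15)
a=np.array([-.474,.06,.08,1.6,0,-.252]); j=bot.ik([.555,-.143,.27],quat(psi+np.pi/2)); bot.movej(j); bot.wait(.3)
print(bot.get_time_s(),bot.get_ee_pos().round(4))
import pickle; pickle.dump(bot.camera_model("wrist"),open("w5.pkl","wb"))
for n in ("wrist","side"): cv2.imwrite(f"pics/{n}5.png",bot.grab_frame(n)[:,:,::-1])
z=cv2.imread("pics/wrist5.png"); cv2.imwrite("pics/w5z.png",cv2.resize(z[105:240,150:360],None,fx=3.8,fy=3.8,interpolation=2))
z=cv2.imread("pics/side5.png"); cv2.imwrite("pics/s5z.png",cv2.resize(z[140:260,185:295],None,fx=4.5,fy=4.5,interpolation=2))
E
```

```text
18.1 0.08003326065710155 [1.2  0.09 0.78]
23.2417 [ 0.555 -0.143  0.27 ]
```

View pics/w5z.png

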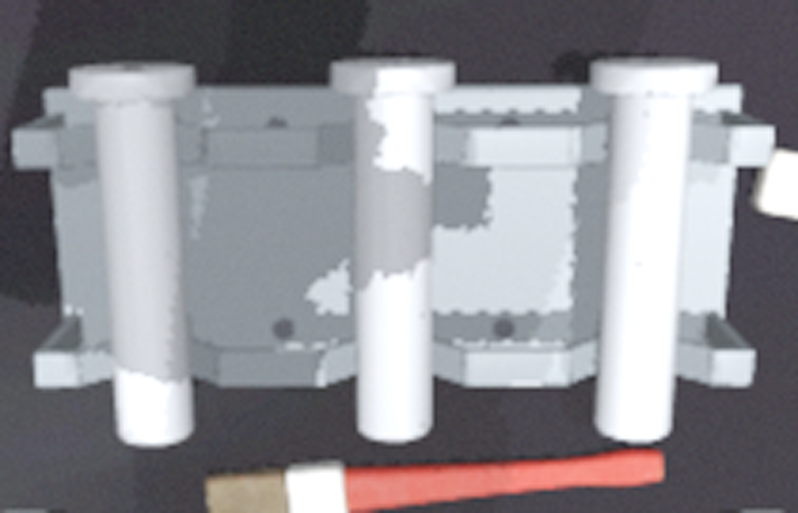

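View pics/s5z.png

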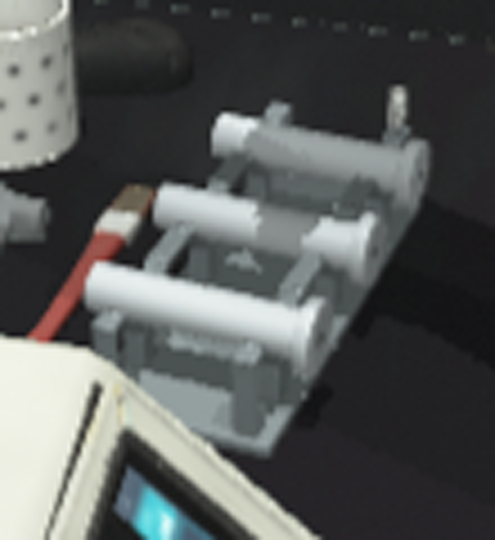

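The wrist zoom shows all three collars in line at the near side (rows 60–100) and the middle bar level in its groove. The outer bars sit where they were, and the side view agrees. The gripper is clear, so I'm handing in.

```bash
python3 - <<'E'
from bench import bot
print(bot.get_time_s(),bot.get_contact_force().round(2)); bot.sign_off()
E
```

```text
23.3417 [ 0.4  -0.15  0.83]
the job is handed in; nothing more can be done
```

The middle bar was the wrong way round. I lifted it out, turned it end for end about 12 cm above the rack, and set it back in the same groove. I handed in at 23.3 s of the 51 s allowed.

- **Seating:** the bar touched down at the same height as when I gripped it (TCP z 0.0293 m). The highest contact force I read was about 7 N. Force readings were only taken between moves.
- **Final wrist and side images:** all three collars are at the near side and in line with each other. The bar lies in its groove and the other two bars look unmoved; I judged this by eye and did not measure positions again afterwards.
- **Gripper:** it was clear of everything at hand-in, with the TCP at about z = 0.27 m.

No check failed. The first estimates of bar direction from the fixed cameras varied by about 2°. One bad edge fit of the middle bar in the wrist image gave -7.8°, so I discarded it. Readings of the rack edges and the bar outline gave -12.3° to -12.7°, and I used -12.6°.

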